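# Push the steel angle over onto its back and home against the stop bar

### The job

The drilled steel angle stands upright on its short leg on the filing plate. Push it over towards the stop bar, so that it lies on its back with the long leg flat on the plate and the short leg standing up towards you, then push it home until the free edge of the long leg is flush along its whole length against the stop bar, ready for filing. Only push it: never pick it up, and leave everything else on the bench where it is.

Things in the scene. Friction and masses are not known exactly. Their poses are not given: they have to be found in the camera images.
- angle: The work: plain steel angle, legs 100 x 50 mm, 8 mm thick, 100 mm long, 0.9 kg, two holes in its long leg. It starts standing on the short leg. Origin: middle of the heel, the outer corner line of the legs. Standing: z up the long leg (x -0.008 to 0, top at 0.100), y along the length (+-0.050), x out of its back towards the bar. Lying on its back: x straight down, z towards the bar.
- short_edge (a point): Middle of the free edge of the angle's short leg, on its outer face (angle frame -0.050, 0, 0). Standing, the short leg is flat on the plate, on the robot's side. Pushed near the top of the long leg towards the bar, with 1 to 2 N, the angle tips over its heel, overbalances at about 17 degrees and falls by itself. Lying, the short leg is a wall 50 mm high on the robot's side, above the heel.
- edge_left (a point): One end (y = +0.050) of the free edge of the angle's long leg, on its outer (back) face: the edge that must come against the stop bar. Standing, it is at the top, 100 mm above the heel; lying, it is at plate level. As listed, left and right are as seen from the robot.
- edge_right (a point): The other end (y = -0.050) of the same free edge. Lying, the angle slides on the plate under a push of 4 to 7 N low on the short leg; pushed off its middle it turns as well as slides, and once a corner bears on the bar it turns less readily.
- workplate: Filing plate screwed to the bench (fixed): dark steel, 340 mm (x) by 420 mm (y), 12 mm thick, top at z = 0.012. Origin: centre of its underside. A plain steel stop bar is bolted along its far (+x) side. The angle starts with its heel 130 to 165 mm before the bar's working face, its back turned to the bar within about 20 degrees.
- stop_face (a point): Middle of the foot of the stop bar's working face, which looks towards the robot, at x = 0.110, y = 0, z = 0.012 of the plate frame. The bar runs along the plate's y, 300 mm long (150 mm either side), 40 mm wide, 20 mm high, with two cap screws standing 10 mm above it.
- tube: Bystander: stub of 40 x 40 mm square tube, 60 mm high, standing on the left part of the plate. Origin: centre of its underside.
- small_angle: Bystander: small steel angle 40 x 40 mm, 50 mm long, standing on the right part of the plate. Origin: centre of its underside.
- nut: Bystander: large hexagon nut, 36 mm across flats, 19 mm high, lying on the right part of the plate near the bar. Origin: centre of its underside.
- file: Bystander: flat file, 375 mm long with its wooden handle, lying on the bench right of the plate. Origin: under its blade near the handle, at bench level; x along it towards the tip.
- hammer: Bystander: hammer, 300 mm long, lying on the bench left of the plate. Origin: under the handle near its middle; x towards the head.
- can: Bystander: aluminium spray can, 65 mm diameter, 215 mm high, standing on the bench at the back left. Origin: centre of its underside.
- wire_brush: Bystander: wire brush, 280 mm long, lying on the bench close to the right side of the plate. Origin: under its middle.
Things that resemble listed ones, but are neither listed nor needed, are in the scene too. Several things have the shape of the angle; the one meant has the colours described above.

How it is judged (in metres and radians):
On the way:
1. the angle lies on its back: long leg flat on the plate, short leg up (angle between angle's own x axis and vertical above 3.07 rad and height (world z) of angle below 0.02 m), for 0.2 s.
At the end, for the whole second after the job is handed in: The angle lies on its back, its long leg within 4 degrees of flat on the plate, both ends of the long leg's free edge within 4 mm of the stop bar's face and alongside the bar (not past its ends), and at rest (all of step 1 and x of each of edge_left, edge_right in the frame of workplate above 0.106 m and y of edge_left in the frame of workplate below 0.15 m and y of edge_right in the frame of workplate above -0.15 m and linear speed of angle below 0.01 m/s); the robot touches nothing.
It fails at once if the angle is lifted or carried, or knocked onto its end: its heel rises more than 20 mm off the plate (height (world z) of angle above 0.032 m).
It fails at once if another thing on the plate or the bench is shifted by more than 20 mm (distance of any of tube, small_angle, nut, file, hammer, can, wire_brush from where it was at the start of the episode above 0.02 m).
It also fails if it takes over 58 s, if anything falls off the work surface, if the arm or the gripper's body presses on something with over 40 N, if the wrist force passes 120 N, or if a joint passes its speed limit or range.

### The arm

A 6-joint arm with a two-finger parallel gripper is mounted at the origin on the work surface. World frame = base frame: x ahead of the robot, y to its left, z up, the work surface at z = 0. Lengths are in mm, angles in degrees, forces in N, time in s.
With the tool pointing down it reaches from about 275 to 750 mm from the base axis. Payload 10.2 kg.
Tool frame: the origin (TCP) lies midway between the tips of the shut fingers; the grasp point (between the pads) lies 19 mm behind it; z points along the fingers, y is the line along which they close (so a half turn about z gives the same grasp; the last joint's range is limited). The gripper opens to 85 mm and grips with 20 to 120 N. Pads are 22 mm wide; open, the fingers measure 114 mm over their backs; the gripper's body (76 mm by 85 mm) begins 54 mm behind the grasp point. The pads swing forward as they close: fully open they stand 13 mm farther back than shut.
Start: joints at [-78.919, 17.928, 85.812, -0, 76.261, -12.8], TCP at [212.527, -480.066, 231.294] pointing down, gripper open.
Joint ranges: [-168.41, 168.41], [-55.51, 124.54], [10.69, 146.95], [-70.63, 250.63], [1, 178], [-165.06, 165.06]. Speed limits (degrees/s): [136.94, 136.94, 172.46, 180, 180, 180].

### API

Orientations are given as [roll, pitch, yaw] about the fixed x, y, z axes, in that order (R = Rz(yaw) Ry(pitch) Rx(roll)).
In Python, from plant import robot, snapshot gives the robot as it stands. The module is installed in compiled form; this text tells all that it offers.
- The arm moves only by the tool move_arm, never from a script. Its arguments are lists of equal length, an entry for each row: "translation": the shift along the tool's x, y, z in m, a list of three; "rotation": the turn, a rotation vector about the tool's x, y, z in rad, a list of three; "hand": the finger opening in m, from 0 to 0.0854. A call has 1 to 5 rows; each row is the pose to reach, as a shift and turn from the pose commanded when the call began, along the tool's axes at that moment; what a row does not reach only later rows make up. A row lasts 1/10 s, in which the tool goes at most 50 mm and 8.59 degrees, less where a joint would pass 70% of its speed; a pose out of reach is approached as far as the arm can. A call with a gripper value outside its range is refused whole. The fingers move at their own pace and stop on an object; "squeeze" is the grip in N (left out, the last holds). Time passes only in rows, so rows that repeat a pose let the fingers close. It gives the time, the measured TCP pose, the force, the opening and the grip force at its end, in the units of the state.
- robot.sense(): the state, without advancing time (a new reading comes with each control period).
- snapshot(name): name is "scene" or "top"; returns a dict with "img" (400x640x3 uint8, blue, green, red), "K" (3x3 intrinsics, pixels), "camera_from_world" (4x4, takes a point from world to camera coordinates). Camera axes: x right, y down, z forward; pixel columns grow to the right and rows downward; lengths in mm; the calibration is good to about 2 mm. A picture is of the moment at which its call begins. There is no depth.
- robot.sign_off(): hands the job in; it is judged then, once.
The state is a dict: "t": time; "q": joint angles; "qvel": joint speeds; "effort": joint torques, N m; "position": TCP position; "eef_rot": TCP orientation; "wrist_force": force on the tool from outside, world axes, zero at the start; "torque": the same for the moment, N m; "finger_gap": opening from 0.0 (shut) to 1.0 (fully open); "gripper_force": force on a finger pad.
Only numpy, scipy, OpenCV 4.12 (cv2) and the standard library are available. Lean on these libraries where they do the work, as an engineer would, in place of code of your own. Each camera call takes 0.05 s, during which the arm holds its last target. There are 200 camera calls.

## Working session

There is one attempt and no reset: what is moved stays moved. The work goes in short steps, Python scripts to look and compute and a tool call to move; the robot and the scene stay as the last step left them, time stands still between calls to the robot, and variables do not carry over. Pictures are saved under pics/ and viewed, at most 10 in all, crops included, and the job is handed in when it is done.

Besides the shell and the picture viewer there is one more tool, called in YAML: its name, and indented under it one key for each argument. move_arm: Moves the arm, as the interface text tells. Its arguments: {"type":"object","properties":{"translation":{"type":"array","items":{"type":"array","items":{"type":"number"}}},"rotation":{"type":"array","items":{"type":"array","items":{"type":"number"}}},"hand":{"type":"array","items":{"type":"number"}},"squeeze":{"type":"number"}},"required":["translation","rotation","hand"]}

```bash
mkdir -p pics; cat > h.py <<'E'
import numpy as np, cv2
from plant import robot, snapshot
def ray(s,u,v,z):
    T=np.array(s["camera_from_world"]);K=np.array(s["K"])
    R=T[:3,:3];c=-R.T@T[:3,3];d=R.T@np.linalg.inv(K)@[u,v,1]
    return (c+d*(z-c[2])/d[2]).round(1)
def proj(s,p):
    T=np.array(s["camera_from_world"]);q=np.array(s["K"])@(T[:3,:3]@p+T[:3,3]);return (q[:2]/q[2]).round(1)
E
python3 - <<'E'
from h import *
import pickle
a=snapshot("scene");b=snapshot("top");pickle.dump((a,b),open('s0.pkl','wb'))
cv2.imwrite('pics/scene.png',a["img"]);cv2.imwrite('pics/top.png',b["img"])
for s in(a,b):
    T=s["camera_from_world"];print(-T[:3,:3].T@T[:3,3])
s=robot.sense();print(s["t"],s["position"],s["eef_rot"],s["wrist_force"])
E
```

```text
[1079.13557622 -580.980094   1091.1714189 ]
[2.13741910e+02 1.55239018e+00 1.78329805e+03]
0.1 [ 212.47105698 -479.85252935  230.80751305] [-1.79938162e+02 -1.33267618e-02  2.38809559e+01] [-0.56558314  0.06060068 -0.39209219]
```

View pics/scene.png

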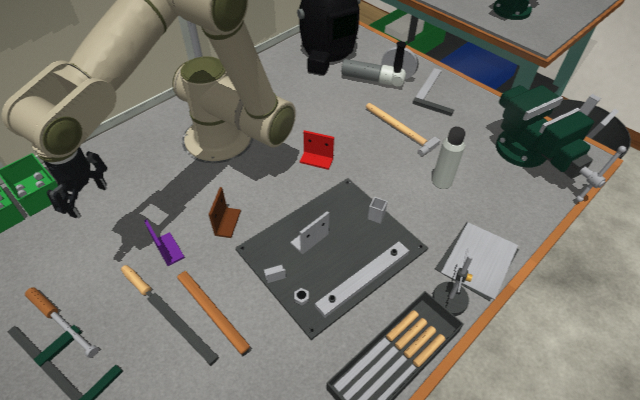

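View pics/top.png

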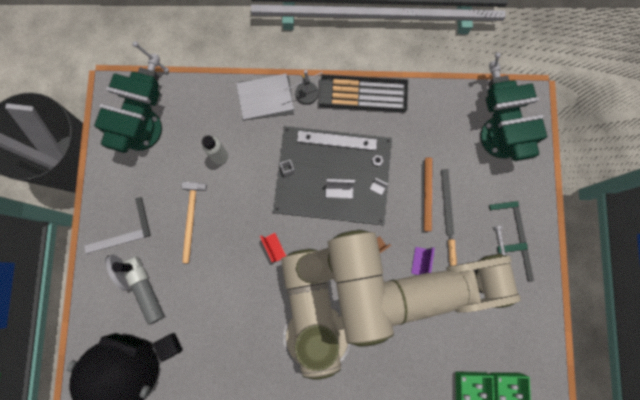

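Angle candidates in the scene picture are the steel-grey angle on the plate (312,230), red (317,150), brown (224,213), purple (165,243) and the small grey angle (275,272). I choose the plain steel one with holes at (312,230), which is at (340,188) in the top view, and check it in a close crop.

```bash
python3 - <<'E'
from h import *
import pickle
a,b=pickle.load(open('s0.pkl','rb'))
c=np.hstack([cv2.resize(a["img"][165:345,230:430],None,fx=2.6,fy=2.6,interpolation=2)[:400],])
d=cv2.resize(b["img"][120:230,268:398],None,fx=6,fy=5,interpolation=2)
cv2.imwrite('pics/c1.png',cv2.resize(a["img"][200:260,280:350],None,fx=8,fy=8,interpolation=2))
cv2.imwrite('pics/c2.png',d)
E
```

```text
(no output)
```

View pics/c1.png

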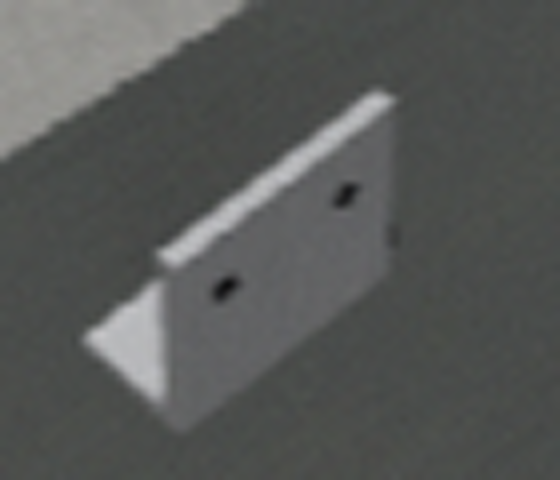

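View pics/c2.png

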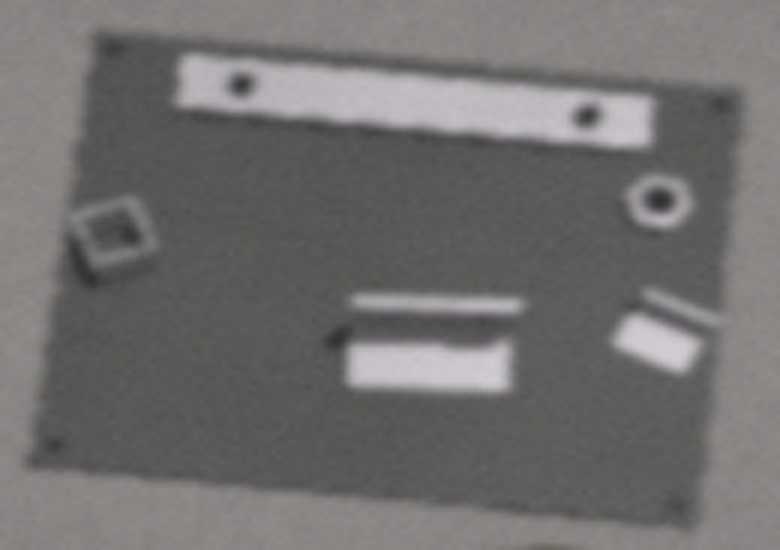

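The crops show the grey angle with two holes: in the scene view its heel ends are at (302.7,254) and (328.5,233.8), and its top back ends at (301.9,233.8) and (329.4,212.2). The top view shows the bar edge running (297,141) to (377,150).

```bash
python3 - <<'E'
from h import *
import pickle
a,b=pickle.load(open('s0.pkl','rb'))
A=lambda x,y,z:ray(a,280+(x+.5)/8-.5,200+(y+.5)/8-.5,z)
B=lambda x,y,z:ray(b,268+(x+.5)/6-.5,120+(y+.5)/5-.5,z)
print('scene heel R,L',A(182,432,12),A(388,270,12),'top R,L',A(175,270,112),A(395,98,112))
print('short leg free corner R',A(83,340,20))
print('top: top edge back L,R',B(350,294,112),B(525,299,112),'front',B(350,311,112),B(525,315,112))
print('short leg front L,R',B(345,388,16),B(512,393,16))
print('bar near L,R',B(176,107,32),B(652,148,32))
print('plate',[B(*p,12).tolist() for p in [(97,33),(742,90),(692,525),(28,467)]])
print('tube',B(115,232,60),'nut',B(660,200,31),'small',B(680,310,40))
E
```

```text
scene heel R,L [ 556.4 -118.4   12. ] [557.9 -18.7  12. ] top R,L [ 558.  -120.3  112. ] [558.  -18.8 112. ]
short leg free corner R [ 508.4 -120.6   20. ]
top: top edge back L,R [559.8 -21.5 112. ] [ 558.5 -125.8  112. ] front [547.4 -21.7 112. ] [ 546.8 -125.9  112. ]
short leg front L,R [507.6 -21.1  16. ] [ 506.1 -125.6   16. ]
bar near L,R [718.7  90.2  32. ] [ 693.6 -211.1   32. ]
plate [[782.3, 143.7, 12.0], [746.4, -271.3, 12.0], [409.5, -238.8, 12.0], [444.0, 175.2, 12.0]]
tube [614.1 123.6  60. ] nut [ 653.4 -216.3   31. ] small [ 567.2 -227.7   40. ]
```

move_arm:
  translation:
    - [0.04,-0.0236,0]
    - [0.08,-0.0472,0]
    - [0.12,-0.0708,0]
    - [0.16,-0.0944,0]
    - [0.2,-0.118,0]
  rotation:
    - [0,0,0]
    - [0,0,0]
    - [0,0,0]
    - [0,0,0]
    - [0,0,0]
  hand: [0.06,0.06,0.06,0.06,0.06]

```text
t: 0.6
position: [348.3, -289.5, 231.2]
eef_rot: [-180.0, -0.0, 23.9]
wrist_force: [1.3, -0.7, -0.3]
finger_gap: 0.7
gripper_force: 0.0
```

move_arm:
  translation:
    - [0.04,-0.0236,0]
    - [0.08,-0.0472,0]
    - [0.12,-0.0708,0]
    - [0.16,-0.0944,0]
    - [0.2,-0.118,0]
  rotation:
    - [0,0,0]
    - [0,0,0]
    - [0,0,0]
    - [0,0,0]
    - [0,0,0]
  hand: [0.06,0.06,0.06,0.06,0.06]

```text
t: 1.1
position: [483.5, -100.5, 231.2]
eef_rot: [-180.0, 0.0, 23.9]
wrist_force: [-0.3, -1.6, 0.5]
finger_gap: 0.708
gripper_force: 0.0
```

move_arm:
  translation:
    - [0.01,-0.006,0.01]
    - [0.02,-0.012,0.02]
    - [0.033,-0.02,0.03]
    - [0.033,-0.02,0.03]
    - [0.033,-0.02,0.03]
  rotation:
    - [0,0,0.1]
    - [0,0,0.2]
    - [0,0,0.3]
    - [0,0,0.4]
    - [0,0,0.417]
  hand: [0.06,0.06,0.06,0.06,0.06]

```text
t: 1.6
position: [504.7, -70.3, 200.8]
eef_rot: [-180.0, 0.1, -0.1]
wrist_force: [-0.7, -0.1, -0.6]
finger_gap: 0.704
gripper_force: 0.0
```

move_arm:
  translation:
    - [0,0,0.03]
    - [0,0,0.06]
    - [0,0,0.09]
    - [0,0,0.116]
    - [0.005,0,0.116]
  rotation:
    - [0,0,0]
    - [0,0,0]
    - [0,0,0]
    - [0,0,0]
    - [0,0,0]
  hand: [0.06,0.06,0.06,0.06,0.06]

```text
t: 2.1
position: [507.9, -70.3, 82.7]
eef_rot: [-179.9, 0.3, 0.0]
wrist_force: [0.6, -0.1, 0.6]
finger_gap: 0.7
gripper_force: 0.0
```

```bash
python3 - <<'E'
from h import *
a=snapshot("scene");print(robot.sense()["position"])
cv2.imwrite('pics/s2.png',cv2.resize(a["img"][130:290,220:420],None,fx=3.5,fy=3.5))
E
```

```text
[510.10230641 -70.86940512  84.93209642]
```

View pics/s2.png

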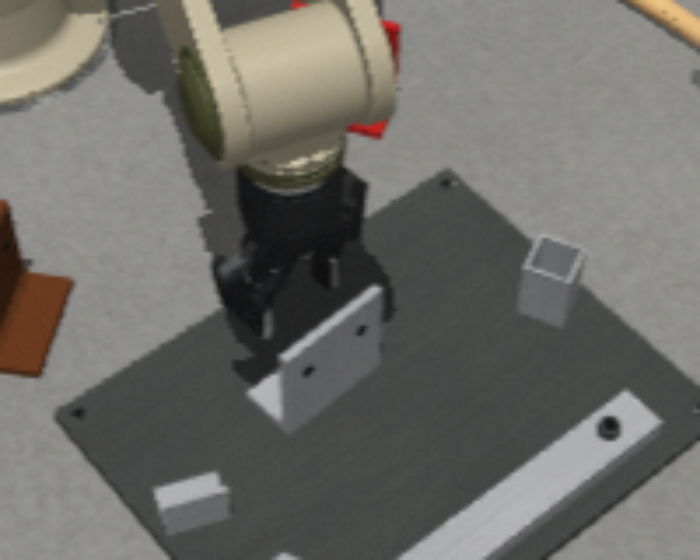

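The two fingers stand behind the long leg at crop (268,320) and (335,270), clear of it and level with its top. I push now.

move_arm:
  translation:
    - [0.006,0,0]
    - [0.012,0,0]
    - [0.018,0,0]
    - [0.023,0,0]
    - [0.027,0,0]
  rotation:
    - [0,0,0]
    - [0,0,0]
    - [0,0,0]
    - [0,0,0]
    - [0,0,0]
  hand: [0.06,0.06,0.06,0.06,0.06]

```text
t: 2.65
position: [537.4, -70.7, 85.6]
eef_rot: [180.0, -0.0, 0.0]
wrist_force: [-1.0, 0.9, -0.9]
finger_gap: 0.701
gripper_force: 0.0
```

move_arm:
  translation:
    - [0.004,0,0]
    - [0.008,0,0]
    - [0.012,0,0]
    - [0.016,0,0]
    - [0.02,0,0]
  rotation:
    - [0,0,0]
    - [0,0,0]
    - [0,0,0]
    - [0,0,0]
    - [0,0,0]
  hand: [0.06,0.06,0.06,0.06,0.06]

```text
t: 3.15
position: [557.1, -70.7, 85.2]
eef_rot: [-180.0, 0.0, -0.0]
wrist_force: [0.2, 0.4, 0.1]
finger_gap: 0.701
gripper_force: 0.1
```

move_arm:
  translation:
    - [0.003,0,0]
    - [0.006,0,0]
    - [0.009,0,0]
    - [0.012,0,0]
    - [0.014,0,0]
  rotation:
    - [0,0,0]
    - [0,0,0]
    - [0,0,0]
    - [0,0,0]
    - [0,0,0]
  hand: [0.06,0.06,0.06,0.06,0.06]

```text
t: 3.65
position: [571.1, -70.7, 85.3]
eef_rot: [-180.0, -0.0, -0.0]
wrist_force: [-0.2, -0.5, 0.2]
finger_gap: 0.702
gripper_force: 0.0
```

```bash
python3 - <<'E'
from h import *
a=snapshot("scene");print(robot.sense()["position"])
cv2.imwrite('pics/s3.png',cv2.resize(a["img"][130:290,220:420],None,fx=3.5,fy=3.5))
E
```

```text
[571.22925976 -70.72681892  85.33118046]
```

View pics/s3.png

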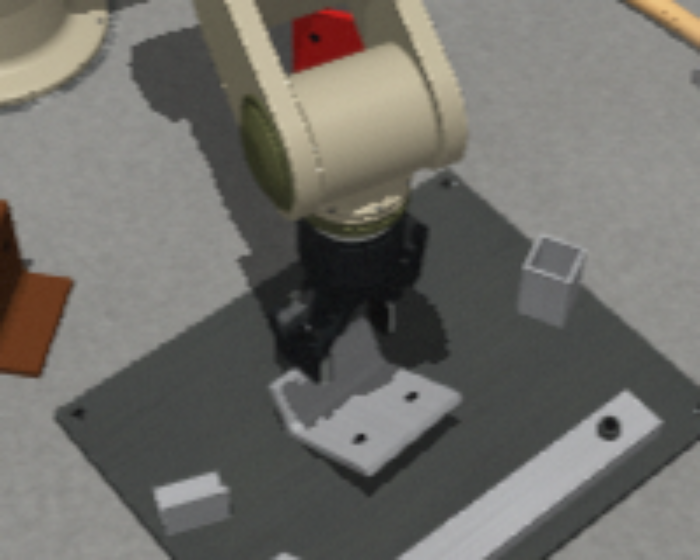

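The angle is mid-fall towards the bar: free edge at crop (370,470) to (460,398), fingers clear above it. I retreat over the short leg and look again.

move_arm:
  translation:
    - [0,0,-0.01]
    - [-0.01,0,-0.015]
    - [-0.025,0,-0.015]
    - [-0.045,0,-0.015]
    - [-0.066,0,-0.015]
  rotation:
    - [0,0,0]
    - [0,0,0]
    - [0,0,0]
    - [0,0,0.04]
    - [0,0,0.083]
  hand: [0.06,0.06,0.06,0.06,0.06]

```text
t: 4.2
position: [503.6, -70.6, 100.9]
eef_rot: [180.0, -0.0, -4.9]
wrist_force: [-0.2, -0.2, 0.7]
finger_gap: 0.701
gripper_force: 0.0
```

```bash
python3 - <<'E'
from h import *
a=snapshot("scene");print(robot.sense()["position"])
cv2.imwrite('pics/s4.png',cv2.resize(a["img"][160:280,260:410],None,fx=5,fy=5,interpolation=2))
E
```

```text
[501.0077127  -70.19403816 100.60599333]
```

View pics/s4.png

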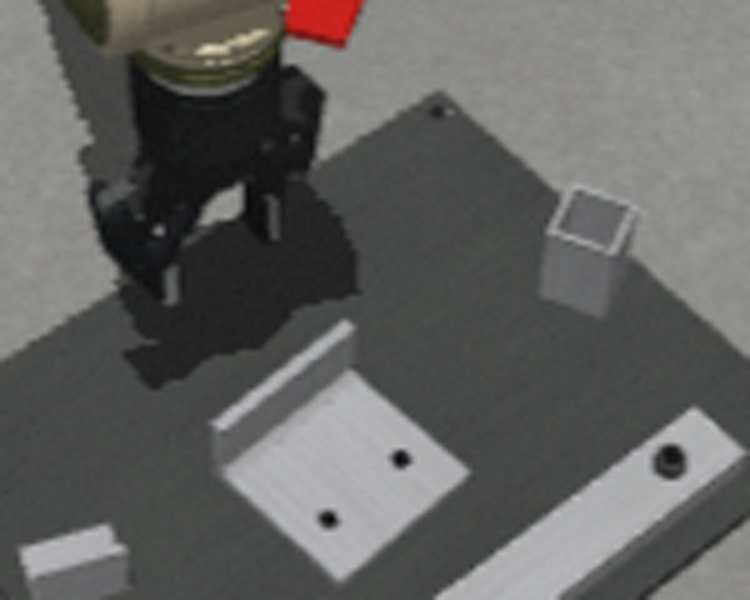

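It lies on its back: free edge from crop (342,580) to (470,470), short leg top from (213,427) to (350,322).

```bash
python3 - <<'E'
from h import *
a=snapshot("scene")
A=lambda x,y,z:ray(a,260+(x+.5)/5-.5,160+(y+.5)/5-.5,z)
print('free edge R,L',A(342,580,20),A(470,470,20)); print('short top outer R,L',A(213,425,62),A(347,320,62))
s=robot.sense();print(s["position"],s["eef_rot"])
E
```

```text
free edge R,L [ 658.  -120.4   20. ] [658.6 -21.1  20. ]
short top outer R,L [ 559.7 -120.6   62. ] [560.7 -19.5  62. ]
[502.63980799 -70.41624022 100.88513469] [-1.79993167e+02  5.12355534e-02 -4.83944757e+00]
```

move_arm:
  translation:
    - [0,0,0.025]
    - [0,0,0.05]
    - [0,0,0.077]
    - [0.012,0,0.077]
    - [0.024,0,0.077]
  rotation:
    - [0,0,0]
    - [0,0,0]
    - [0,0,0]
    - [0,0,0]
    - [0,0,0]
  hand: [0.06,0.06,0.06,0.06,0.06]

```text
t: 4.8
position: [528.9, -72.7, 23.1]
eef_rot: [-180.0, 0.0, -4.7]
wrist_force: [0.3, -0.1, 0.1]
finger_gap: 0.7
gripper_force: 0.0
```

move_arm:
  translation:
    - [0.004,0,0]
    - [0.009,0,0]
    - [0.014,0,0]
    - [0.019,0,0]
    - [0.024,0,0]
  rotation:
    - [0,0,0]
    - [0,0,0]
    - [0,0,0]
    - [0,0,0]
    - [0,0,0]
  hand: [0.06,0.06,0.06,0.06,0.06]

```text
t: 5.3
position: [552.3, -74.3, 23.3]
eef_rot: [-180.0, 0.1, -4.7]
wrist_force: [-4.8, 2.7, 2.8]
finger_gap: 0.705
gripper_force: 2.2
```

move_arm:
  translation:
    - [0.004,0,0]
    - [0.008,0,0]
    - [0.012,0,0]
    - [0.016,0,0]
    - [0.02,0,0]
  rotation:
    - [0,0,0]
    - [0,0,0]
    - [0,0,0]
    - [0,0,0]
    - [0,0,0]
  hand: [0.06,0.06,0.06,0.06,0.06]

```text
t: 5.8
position: [572.9, -76.4, 23.3]
eef_rot: [180.0, 0.0, -4.8]
wrist_force: [-4.5, 0.9, 1.6]
finger_gap: 0.705
gripper_force: 2.2
```

Pushing at about 5 N. I'll go on slowly.

move_arm:
  translation:
    - [0.003,0,0]
    - [0.006,0,0]
    - [0.009,0,0]
    - [0.012,0,0]
    - [0.014,0,0]
  rotation:
    - [0,0,0]
    - [0,0,0]
    - [0,0,0]
    - [0,0,0]
    - [0,0,0]
  hand: [0.06,0.06,0.06,0.06,0.06]

```text
t: 6.3
position: [586.8, -77.5, 23.3]
eef_rot: [-180.0, -0.0, -4.8]
wrist_force: [-4.2, 0.1, 1.2]
finger_gap: 0.706
gripper_force: 2.2
```

move_arm:
  translation:
    - [0.001,0,0]
    - [0.002,0,0]
    - [0.003,0,0]
    - [0.004,0,0]
    - [0.005,0,0]
  rotation:
    - [0,0,0]
    - [0,0,0]
    - [0,0,0]
    - [0,0,0]
    - [0,0,0]
  hand: [0.06,0.06,0.06,0.06,0.06]

```text
t: 6.8
position: [591.6, -77.9, 23.3]
eef_rot: [-180.0, 0.0, -4.8]
wrist_force: [-4.3, -0.6, 1.3]
finger_gap: 0.699
gripper_force: 1.9
```

move_arm:
  translation:
    - [0.001,0,0]
    - [0.0015,0,0]
    - [0.002,0,0]
    - [0.0025,0,0]
    - [0.003,0,0]
  rotation:
    - [0,0,0]
    - [0,0,0]
    - [0,0,0]
    - [0,0,0]
    - [0,0,0]
  hand: [0.06,0.06,0.06,0.06,0.06]

```text
t: 7.3
position: [592.5, -77.9, 23.2]
eef_rot: [-180.0, 0.3, -4.8]
wrist_force: [-19.8, -0.4, 11.4]
finger_gap: 0.705
gripper_force: 9.8
```

```bash
python3 - <<'E'
from h import *
a=snapshot("scene");s=robot.sense();print(s["position"],s["wrist_force"],s["torque"])
cv2.imwrite('pics/s5.png',cv2.resize(a["img"][210:290,290:400],None,fx=7,fy=7,interpolation=2))
E
```

```text
[592.44683389 -77.87686116  23.25882481] [-17.35931668   1.74327936   9.94732686] [-0.0101976   2.4564433  -0.23777488]
```

View pics/s5.png

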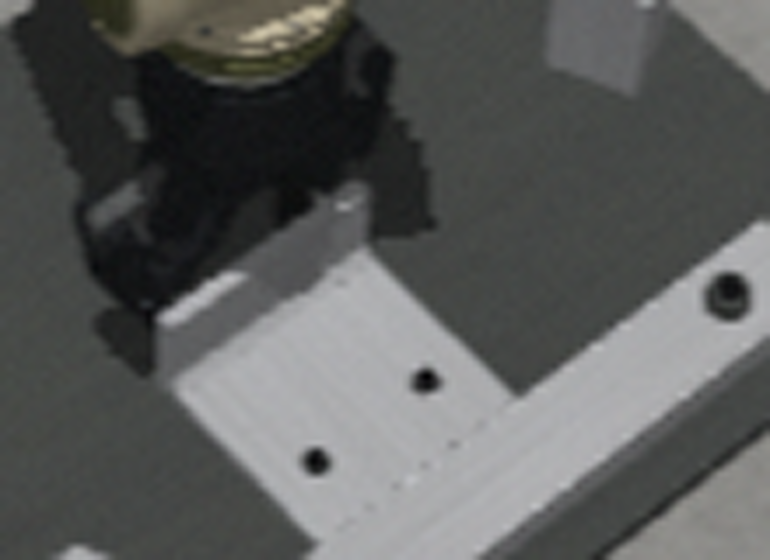

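The long leg's free edge now meets the bar along its whole length, crop (320,545) to (517,397), with force at 20 N. I back off and check.

move_arm:
  translation:
    - [-0.002,0,0]
    - [-0.004,0,0]
    - [-0.01,0,0]
    - [-0.025,0,0]
    - [-0.045,0,0]
  rotation:
    - [0,0,0]
    - [0,0,0]
    - [0,0,0]
    - [0,0,0]
    - [0,0,0]
  hand: [0.06,0.06,0.06,0.06,0.06]

```text
t: 7.85
position: [549.6, -74.5, 23.4]
eef_rot: [180.0, -0.1, -4.8]
wrist_force: [0.3, 0.1, -0.8]
finger_gap: 0.704
gripper_force: 0.0
```

move_arm:
  translation:
    - [-0.03,0,-0.02]
    - [-0.06,0,-0.05]
    - [-0.09,0,-0.09]
    - [-0.12,0,-0.13]
    - [-0.12,0,-0.13]
  rotation:
    - [0,0,0]
    - [0,0,0]
    - [0,0,0]
    - [0,0,0]
    - [0,0,0]
  hand: [0.06,0.06,0.06,0.06,0.06]

```text
t: 8.35
position: [429.8, -64.7, 158.0]
eef_rot: [179.8, -0.5, -4.8]
wrist_force: [0.6, -0.9, -1.6]
finger_gap: 0.705
gripper_force: 0.0
```

```bash
python3 - <<'E'
from h import *
a=snapshot("scene");s=robot.sense();print(s["position"],s["wrist_force"])
cv2.imwrite('pics/s6.png',cv2.resize(a["img"][220:300,290:390],None,fx=7,fy=7,interpolation=2))
E
```

```text
[430.33555104 -64.79395146 155.79134911] [ 0.36478401  0.48679678 -0.43612309]
```

View pics/s6.png

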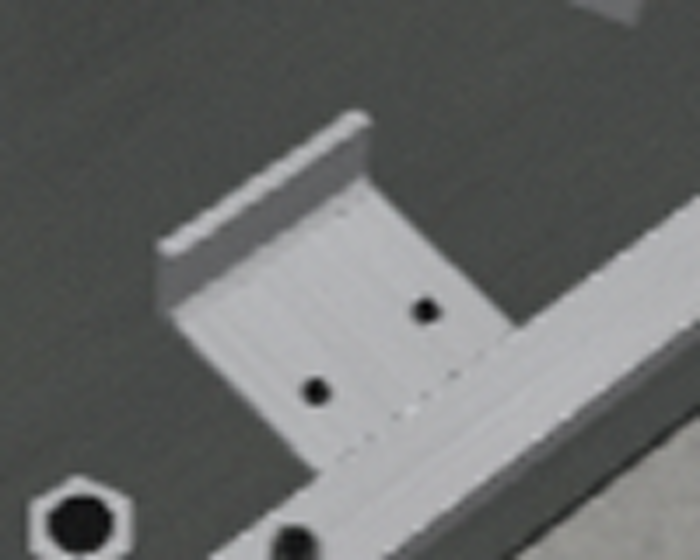

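The angle lies clear and untouched, its edge meeting the bar at crop (318,470) to (518,325). I check the numbers, since the bar hides about 4 mm.

```bash
python3 - <<'E'
from h import *
a=snapshot("scene");b=snapshot("top")
A=lambda x,y,z:ray(a,290+(x+.5)/7-.5,220+(y+.5)/7-.5,z)
p,q=A(215,555,32),A(700,200,32); d=(q-p)[:2]; d/=np.linalg.norm(d); n=np.array([d[1],-d[0]])
f=lambda P:round(float(n@(P-p)[:2]),1)
print('bar',p,q,'yaw',np.degrees(np.arctan2(-d[0],d[1])))
for nm,P in [('hinge R',A(172,315,20)),('hinge L',A(362,180,20)),('short top inner R',A(172,256,62)),('short top inner L',A(370,121,62)),('short top outer R',A(158,243,62)),('outer L',A(350,111,62))]: print(nm,P,f(P))
# top view
g=cv2.cvtColor(b["img"],cv2.COLOR_BGR2GRAY)
x,y=proj(b,np.array([620,-75,30.])).astype(int);cv2.imwrite('pics/t6.png',cv2.resize(b["img"][y-45:y+35,x-55:x+55],None,fx=7,fy=7,interpolation=2));print(x,y)
E
```

```text
bar [ 696.3 -187.2   32. ] [720.2  56.3  32. ] yaw -5.605737014857245
hinge R [ 608.1 -123.1   20. ] -94.0
hinge L [616.1 -25.5  20. ] -95.6
short top inner R [ 608.1 -123.1   62. ] -94.0
short top inner L [617.5 -25.2  62. ] -94.2
short top outer R [ 600.3 -122.8   62. ] -101.8
outer L [608.8 -27.4  62. ] -102.7
340 167
```

View pics/t6.png

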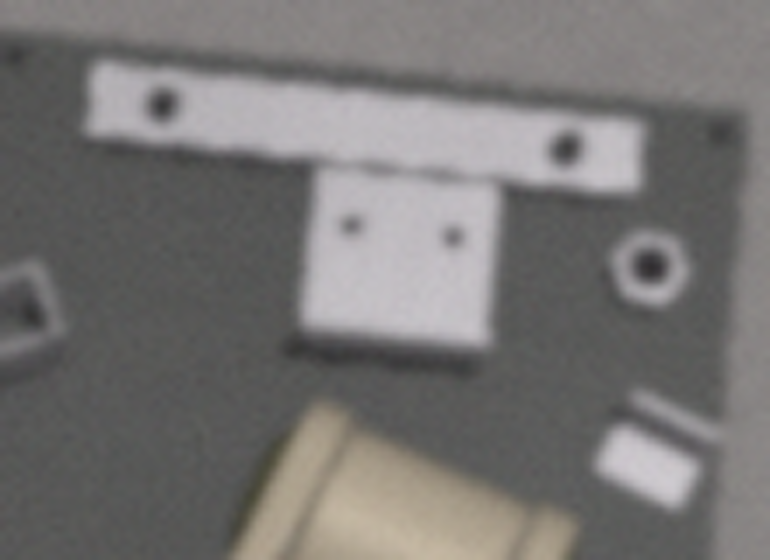

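The top view shows the long leg against the bar, crop (318,165) to (497,185). The two corners measure level to within about 1 mm, and everything else is where it was. I hand in.

```bash
python3 -c "
from plant import robot
print(robot.sign_off())"
```

```text
the job is handed in; nothing more can be done
None
```

The angle was tipped onto its back and pushed home against the stop bar; both ends of its edge measured within about 1 mm of each other and under 4 mm from the bar, no bystander looked moved, and I've handed the job in (no verdict came back).

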